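Clamp the bearing block and hold the shaft over its bore

TASK

Turn the crank of the machine vise clockwise until the jaw clamps the bearing block firmly. Then take the steel flanged shaft out of the rack, carry it over the conveyor without touching the conveyor, and stop with it upright and centred over the block's bore, its lower end about one centimetre above the block and never touching it, so that we can store this approach point for the robot. Finish while holding the shaft still there, with the block clamped, and leave the green cup, brass gauge, wrench and bearing where they are.

Things in the scene. Friction and masses are not known exactly. Their poses are not given: they have to be found in the camera images.
- vise_crank (a joint): Crank angle q, rad; grows closing: clockwise seen from the handle's end (looking along the vise's -y). 6 mm of jaw travel a turn. The handle stands at (R sin q, -R cos q) in (x, z) of crank_axis, R = 50 mm: 0 hangs down. Starts at 0 to 4.5; touches the block at about 8.5; firm stop at 9.2, where the block is clamped tight: turn up to it. Friction of 0.2 N m (4 N at the handle) keeps it where left.
- vise_jaw (a joint): Travel of the vise's moving jaw in m, 0 fully open, growing towards the block (along the vise's -y); it touches the block at about 0.008.
- handle_mid (a point): Middle of the crank's black handle: a sleeve 21 mm thick and 70 mm long, axis along the vise's y. It spins freely on its pin, so a gripper can hold it and keep its own orientation while the crank goes round. The steel crank arm lies 40 to 49 mm from this point towards the vise; beyond the other end is nothing. Use its position only; its axes turn with the sleeve.
- crank_axis (a point): Point on the crank's axis, in line with the handle's middle (which moves round it on an upright circle of 50 mm radius), 93 mm above the table, fixed to the vise. Axes of the vise: y along the screw, away from the jaws, x across the jaws, z up. 200 mm along y from the vise's origin. The screw's bracket, 112 mm high, begins 65 mm from it in -y.
- vise: Machine vise with blue cast body and steel jaws on aluminium profile risers, fixed. Origin on the table under its middle; y along its screw towards the crank, x across the 100 mm wide jaws, z up. Jaw tops 111 mm above the table, fixed jaw at its -y end; the vise reaches from y = -105 to 135 mm, 150 mm wide at its lugs.
- bore_mouth (a point): Centre of the bore's upper mouth in the top face of the bearing block: an aluminium block 60 mm (x) by 50 mm (y) by 60 mm (z) with an upright through bore of 24 mm, loose between the vise's jaws on its bed. The mouth lies 135 mm above the table. Axes parallel to the vise's, z up.
- shaft_center (a point): Half-way up the steel flanged shaft, 111 mm long, about 0.24 kg, z along it, up. Lower journal 20 mm thick, 45 mm long; then a flange 34 mm across, 8 mm thick; then the upper journal, 18 mm thick, 58 mm long: take it there, its middle lies 26 mm above this point. It stands upright in one of the rack's two holes, this point 64 mm above the table.
- shaft_tip (a point): Centre of the shaft's lower end face, 55.5 mm below shaft_center along its axis.
- rack: Black plastic parts rack, 170 mm (x) by 60 mm (y) by 34 mm high, fixed; origin under its middle, z up. Two holes of 23 mm, 26 mm deep, at x = -45 and +45 mm: the shaft stands in one, the brass gauge in the other.
- gauge_center (a point): Half-way up the brass plug gauge, 20 mm thick and 100 mm tall with a black knob of 26 mm; stands in the rack's other hole. A bystander.
- conveyor: White chain conveyor between two aluminium guide profiles, fixed, 620 mm long (x) and 134 mm wide (y) over its brackets; origin on the table under its middle. The guides are 56 mm high; at x = 120 mm a sensor and a reflector on brackets stand 120 mm high, and a drive motor sits at its far end.
- cup_center (a point): Half-way up the green plastic cup, 62 mm across and 80 mm tall, upright on the conveyor chain; its rim is 108 mm above the table. A bystander.
- wrench_mid (a point): Middle of a 150 mm steel wrench lying on the table beyond the vise. A bystander.
- bearing_mid (a point): Middle of a steel bearing ring, 42 mm across and 12 mm high, lying on the table. A bystander.
Things that resemble listed ones, but are neither listed nor needed, are in the scene too. There is more than one size of the part that bears bore_mouth; the job needs the larger.

How it is judged:
By the outcome, as a careful person would: the job done as asked, in the order asked, and still so for the second after the job is handed in, while the arm keeps its last pose, push and grip.
It also fails if it takes over 62 s, if anything falls off the work surface, if the arm or the gripper's body presses on something with over 40 N, if the wrist force passes 120 N, or if a joint passes its speed limit or range.

ROBOT

A 7-joint arm with a two-finger parallel gripper is mounted at the origin on the work surface. World frame = base frame: x ahead of the robot, y to its left, z up, the work surface at z = 0. Lengths are in m, angles in rad, forces in N, time in s.
With the tool pointing down it reaches from about 0.425 to 0.95 m from the base axis. Payload 4.7 kg.
Tool frame: the origin (TCP) lies at the very end of the fingers, on their centre line; the grasp point (between the pads) lies r.hold_point_z behind it (r.hold_point_z is the distance from the TCP to the grasp point, in m); x points along the fingers, y is the direction in which the jaws open and shut, and the axes are right-handed (so a half turn about x gives the same grasp; the last joint's range is limited). The gripper opens to 85 mm and grips with 20 to 120 N. Pads are 22 mm wide; open, the fingers measure 114 mm over their backs; the gripper's body (76 mm by 85 mm) begins 54 mm behind the grasp point. The pads swing forward as they close: fully open they stand 13 mm farther back than shut.
Start: joints at [-0.029, 0.469, -0.049, 1.532, 0.024, 1.141, -0.082], TCP at [0.675, 0, 0.231] pointing down, gripper open.
Joint ranges: [-2.59, 2.59], [-0.33, 1.99], [-1.39, 1.29], [0.1, 2.45], [-1.04, 4.18], [0.21, 1.99], [-2.66, 2.66]. Speed limits (rad/s): [2.57, 2.57, 3.14, 3.14, 3.14, 3.14, 3.14].

INTERFACE

Orientations are given as [roll, pitch, yaw] about the fixed x, y, z axes, in that order (R = Rz(yaw) Ry(pitch) Rx(roll)).
In Python, from workcell import telemetry, get_image, r, regions_of, tip_of gives the robot as it stands.
- The arm moves only by the tool servo_tool, never from a script. Its argument "series" is text: rows parted by semicolons, each of 4 numbers parted by spaces: the shift along the tool's x, y, z in m, then the turn about the tool's x in rad. In form: tx ty tz turn; .... A call has 1 to 5 rows; each row is the pose to reach, as a shift and turn from the pose commanded when the call began, along the tool's axes at that moment; what a row does not reach only later rows make up. A row lasts 1/12 s, in which the tool goes at most 41.7 mm and 7.16 degrees, less where a joint would pass 70% of its speed; a pose out of reach is approached as far as the arm can. A call with a gripper value outside its range is refused whole. "fingers" is the finger opening in m, from 0 to 0.0854, set as the call begins (left out, the last holds). The fingers move at their own pace and stop on an object; the grip force is fixed at half the most. Time passes only in rows, so rows that repeat a pose let the fingers close. It gives the time, the measured TCP pose, the force and the opening at its end, in the units of the state.
- telemetry.get_state(): the state, without advancing time (a new reading comes with each control period).
- get_image(name): name is "scene" or "side" or "wrist"; returns a dict with "img" (480x640x3 uint8, red, green, blue), "depth" (480x640 float32, m along the optical axis (not along the pixel's ray), 0 where there is no reading), "fx", "fy", "cx", "cy" (pixels), "cam_to_world" (4x4, takes a point from camera to world coordinates). Camera axes: x right, y down, z forward; pixel columns grow to the right and rows downward; lengths in m; the calibration is good to about 2 mm. The wrist camera is an equidistant fisheye: a pixel r from the principal point sees the ray r / f radians off the axis. A picture is of the moment at which its call begins.
- r.sign_off(): hands the job in, once; it reports no verdict.
Trained networks look in a picture, given as the dict that the camera call returned (one of the last four; its "shot" number tells which), for a name from the list of things; names that differ only in an ending like _2 or _b are one class to them, and where a whole thing is asked for, a point or a joint stands for the part that bears it (a point fixed in the world has none). Each returns a list of dicts, best first, with "conf" (0 to 1); they miss things now and then, are a little off and sometimes report something else, mostly with a low value. They report only what shows in the picture. A call takes as long as a camera call. They do not tell look-alikes from the thing itself.
- regions_of(picture, label): "pixels" (480x640 bool, what is visible of it) and "rect" ([left, top, right, bottom] in pixels, round what is visible of it).
- tip_of(picture, label): "pixel" ([column, row] in pixels: a listed point, or the origin of a listed thing).
The state is a dict: "time": time; "joints": joint angles; "qd": joint speeds; "effort": joint torques, N m; "tcp_pos": TCP position; "orientation": TCP orientation; "wrist_force": force on the tool from outside, world axes, zero at the start; "torque": the same for the moment, N m; "grip_width": finger opening in m.
Only numpy, scipy, OpenCV 4.12 (cv2) and the standard library are available. Lean on these libraries where they do the work, as an engineer would, in place of code of your own. Each camera call takes 0.05 s, during which the arm holds its last target. There are 200 camera calls.

## Working session

There is one attempt and no reset: what is moved stays moved. The work goes in short steps, Python scripts to look and compute and a tool call to move; the robot and the scene stay as the last step left them, time stands still between calls to the robot, and variables do not carry over. Pictures are saved under pics/ and viewed, about 8 in all and at most 12, crops included, and the job is handed in when it is done.

Besides the shell and the picture viewer there is one more tool, called in YAML: its name, and indented under it one key for each argument. servo_tool: Moves the arm, as the interface text tells. Its arguments: {"type":"object","properties":{"series":{"type":"string"},"fingers":{"type":"number"}},"required":["series"]}

```bash
mkdir -p pics; ls
cat > h.py <<'E'
import numpy as np, cv2
from workcell import telemetry, get_image, r, regions_of, tip_of
def cam_pt(p,u,v,d): return np.array([(u-p['cx'])/p['fx']*d,(v-p['cy'])/p['fy']*d,d])
def world(p,c): return (np.asarray(p['cam_to_world'])@np.append(c,1))[:3]
def at_z(p,u,v,z):
    T=np.asarray(p['cam_to_world']); d=T[:3,:3]@cam_pt(p,u,v,1.); o=T[:3,3]
    return o+d*(z-o[2])/d[2]
def save(p,n): cv2.imwrite('pics/'+n,p['img'][...,::-1])
def cloud(p,m):
    v,u=np.nonzero(m&(p['depth']>0)); d=p['depth'][v,u]
    c=np.stack([(u-p['cx'])/p['fx']*d,(v-p['cy'])/p['fy']*d,d,np.ones_like(d)])
    return (np.asarray(p['cam_to_world'])@c)[:3].T
E
python3 - <<'E'
from h import *
np.set_printoptions(precision=4,suppress=True)
print(telemetry.get_state(), r.hold_point_z)
H={'handle_mid':None,'crank_axis':.093,'vise':0,'bore_mouth':.135,'shaft_center':.064,'shaft_tip':None,'rack':0,'gauge_center':None,'conveyor':0,'cup_center':.068,'wrench_mid':.005,'bearing_mid':.006}
for n in ('scene','side'):
    p=get_image(n); save(p,n+'1.png'); print(n,np.asarray(p['cam_to_world'])[:3])
    for k,z in H.items():
        for t in tip_of(p,k)[:3]:
            u,v=t['pixel']; d=p['depth'][min(479,int(v)),min(639,int(u))]
            print(k,round(t['conf'],2),np.round([u,v]),'depthpt',world(p,cam_pt(p,u,v,d)),'zpt',at_z(p,u,v,z) if z is not None else '')
E
```

```text
pics
{'time': 0.0, 'joints': array([-0.0289,  0.4694, -0.0486,  1.5337,  0.0241,  1.141 , -0.0823]), 'qd': array([ 0.    , -0.0009,  0.0007, -0.    , -0.0001,  0.0017,  0.0005]), 'effort': array([  0.0012, -51.0321,  -0.0464, -23.7717,   0.0106,   0.0074,
         0.    ]), 'tcp_pos': array([ 0.6744, -0.    ,  0.2303]), 'orientation': array([-1.5149,  1.5688, -3.0856]), 'wrist_force': array([-0.2671, -0.2481,  0.0886]), 'torque': array([ 0.01  , -0.0618, -0.0187]), 'grip_width': 0.08520072725266649} 0.0187
scene [[-0.8413  0.4475 -0.3031  0.984 ]
 [ 0.5405  0.6976 -0.4704  0.6056]
 [ 0.001  -0.5596 -0.8288  1.2116]]
handle_mid 0.57 [409. 367.] depthpt [0.5567 0.3118 0.0586] zpt 
crank_axis 0.6 [421. 354.] depthpt [ 0.4923  0.2867 -0.0007] zpt [0.5303 0.3114 0.093 ]
vise 0.7 [370. 298.] depthpt [0.5481 0.1527 0.11  ] zpt [0.5046 0.1075 0.    ]
bore_mouth 0.71 [368. 268.] depthpt [0.5037 0.0852 0.1081] zpt [0.5154 0.0979 0.135 ]
bore_mouth 0.63 [312. 309.] depthpt [0.6427 0.0657 0.0179] zpt [0.6762 0.1187 0.135 ]
shaft_center 0.44 [294. 220.] depthpt [0.6537 0.0172 0.317 ] zpt [ 0.5603
[... 1636 characters left out ...]
 depthpt [ 0.5652 -0.3411  0.0742] zpt 
rack 0.75 [302. 402.] depthpt [ 0.5261 -0.3469  0.0316] zpt [ 0.5274 -0.3298  0.    ]
rack 0.4 [277. 234.] depthpt [0.5064 0.0261 0.0966] zpt [0.5087 0.1229 0.    ]
gauge_center 0.7 [324. 387.] depthpt [ 0.5659 -0.3438  0.0743] zpt 
gauge_center 0.61 [290. 170.] depthpt [0.5505 0.2257 0.1109] zpt 
conveyor 0.89 [315. 316.] depthpt [ 0.5686 -0.1732  0.0535] zpt [ 0.5733 -0.1335  0.    ]
wrench_mid 0.87 [368. 209.] depthpt [0.7421 0.1781 0.0081] zpt [0.7429 0.1814 0.005 ]
bearing_mid 0.84 [393. 349.] depthpt [ 0.7202 -0.2319  0.0017] zpt [ 0.7192 -0.2346  0.006 ]
bearing_mid 0.42 [273. 382.] depthpt [ 0.4771 -0.3291  0.0812] zpt [ 0.4764 -0.2847  0.006 ]
```

View pics/scene1.png

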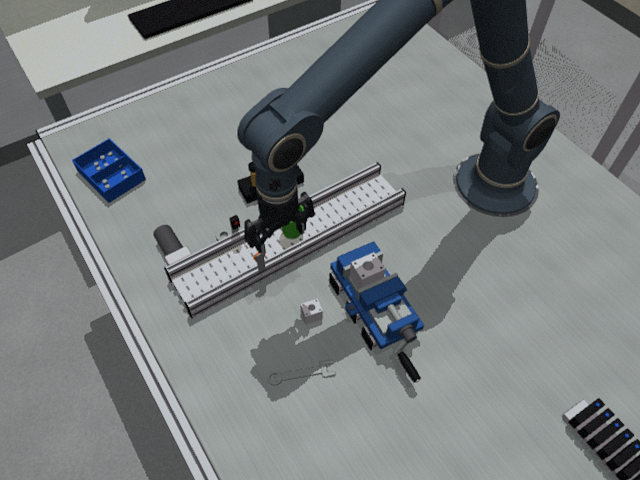

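View pics/side1.png

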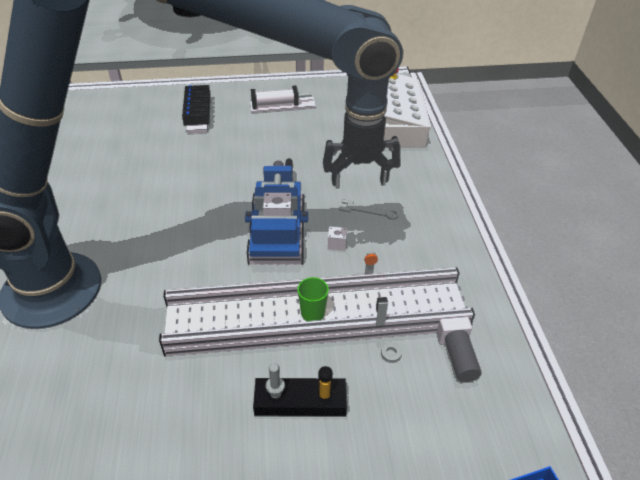

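Run:
```python
from h import *
from scipy.spatial.transform import Rotation as Ro
np.set_printoptions(precision=4,suppress=True)
print(Ro.from_euler('xyz',telemetry.get_state()['orientation']).as_matrix())
for n in ('scene','side'):
    p=get_image(n)
    for k in ('handle_mid','vise','bore_mouth','shaft_center','gauge_center','rack','cup_center'):
        for g in regions_of(p,k)[:2]:
            if g['conf']<.3: continue
            c=cloud(p,g['pixels'].astype(bool)); 
            if len(c)<5: continue
            print(n,k,round(g['conf'],2),g['rect'],len(c),'med',np.median(c,0),'p3',np.percentile(c,3,axis=0),'p97',np.percentile(c,97,axis=0))
            if k=='handle_mid':
                w,V=np.linalg.eigh(np.cov(c.T)); print('  axis',V[:,2],np.sqrt(w))
            if k in('bore_mouth','shaft_center'):
                z=c[:,2].max() if k[0]=='s' else np.percentile(c[:,2],95); t=c[c[:,2]>z-.006]; print('  top',z,t.mean(0),cv2.minAreaRect(t[:,:2].astype('f4')*1000))
    if n=='scene': cv2.imwrite('pics/scene2.png',cv2.resize(p['img'][220:400,300:480,::-1],(720,720),interpolation=cv2.INTER_CUBIC)[:600])
```

```text
[[ 0.      1.     -0.0001]
 [ 0.     -0.0001 -1.    ]
 [-1.      0.     -0.    ]]
scene handle_mid 0.79 [394.8, 351.8, 419.0, 382.4] 275 med [0.5565 0.308  0.0564] p3 [0.5458 0.2773 0.0456] p97 [0.5649 0.3376 0.0616]
  axis [-0.1134 -0.9917 -0.06  ] [0.0053 0.0091 0.0185]
scene vise 0.65 [328.3, 239.6, 424.4, 385.6] 5266 med [0.5444 0.1716 0.0772] p3 [0.4651 0.03   0.0094] p97 [0.5805 0.3091 0.1138]
scene vise 0.54 [236.2, 164.6, 302.1, 203.3] 448 med [ 0.594  -0.3156  0.032 ] p3 [ 0.4474 -0.3619  0.0016] p97 [ 0.6134 -0.2882  0.0385]
scene bore_mouth 0.7 [298.5, 299.3, 325.6, 322.8] 416 med [0.6516 0.0782 0.0381] p3 [0.6312 0.053  0.0041] p97 [0.6721 0.0914 0.0455]
  top 0.04485038726518076 [0.6501 0.0717 0.0423] ((649.75146484375, 70.79360961914062), (38.56201934814453, 42.35243225097656), 77.64959716796875)
scene bore_mouth 0.55 [346.4, 253.8, 382.4, 287.5] 843 med [0.5206 0.0974 0.1314] p3 [0.4863 0.0697 0.0875] p97 [0.5455 0.1191 0.1383]
  top 0.13765711585305676 [0.515 0.094 0.135] ((514.3143920898438, 93.358154296875), (51.389366149902344, 62.38462829589844), 84.60723114013672
[... 1758 characters left out ...]
4 [ 0.4795 -0.3237  0.1187] ((479.4344787597656, -323.8582763671875), (17.5720272064209, 15.651725769042969), 73.46015167236328)
side gauge_center 0.93 [318.6, 366.6, 332.8, 399.3] 341 med [ 0.5678 -0.3398  0.0961] p3 [ 0.5587 -0.3443  0.0336] p97 [ 0.5785 -0.3253  0.1093]
side gauge_center 0.6 [255.7, 379.3, 348.5, 416.9] 3087 med [ 0.5259 -0.3431  0.0328] p3 [ 0.4438 -0.3644  0.0008] p97 [ 0.6034 -0.2989  0.0367]
side rack 0.97 [254.9, 377.1, 348.0, 418.7] 2999 med [ 0.5253 -0.342   0.033 ] p3 [ 0.4433 -0.3641  0.0045] p97 [ 0.6025 -0.2994  0.0368]
side cup_center 0.56 [301.7, 278.8, 326.5, 323.6] 1086 med [ 0.5663 -0.1561  0.0813] p3 [ 0.5402 -0.1754  0.0383] p97 [ 0.5919 -0.1183  0.1085]
```

View pics/scene2.png

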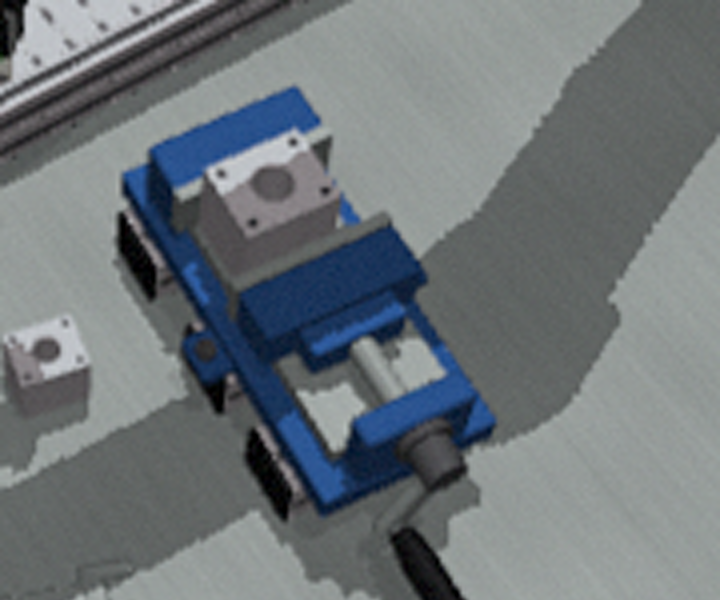

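servo_tool:
  series: "0 -0.013 -0.035 0.03;0 -0.026 -0.07 0.06;0 -0.039 -0.105 0.09;0 -0.053 -0.14 0.113;0 -0.066 -0.175 0.113"
  fingers: 0.085

```text
time: 2.52
tcp_pos: [0.6081, 0.1766, 0.2315]
orientation: [2.033, 1.57, 0.349]
wrist_force: [0.7, 0.3, -0.2]
grip_width: 0.0848
```

servo_tool:
  series: "0.01 -0.017 -0.034 0;0.02 -0.034 -0.068 0;0.03 -0.052 -0.102 0;0.04 -0.069 -0.136 0;0.06 -0.069 -0.136 0"

```text
time: 2.93
tcp_pos: [0.5516, 0.3296, 0.1731]
orientation: [3.117, 1.561, 1.446]
wrist_force: [-1.0, 0.9, 0.2]
grip_width: 0.0852
```

```bash
cat >> h.py <<'E'
def fish(p,uv):  # pixel -> world ray
    x,y=uv[0]-p['cx'],uv[1]-p['cy']; rr=np.hypot(x,y); th=rr/p['fx']
    d=np.array([x/rr*np.sin(th),y/rr*np.sin(th),np.cos(th)]); T=np.asarray(p['cam_to_world']); return T[:3,3],T[:3,:3]@d
def fish_z(p,uv,z):
    o,d=fish(p,uv); return o+d*(z-o[2])/d[2]
E
python3 - <<'E'
from h import *
np.set_printoptions(precision=4,suppress=True)
p=get_image('wrist'); save(p,'w1.png'); print(telemetry.get_state()['tcp_pos'])
for k,z in(('handle_mid',.049),('crank_axis',.093)):
    for t in tip_of(p,k)[:2]: print(k,t['conf'],t['pixel'],fish_z(p,t['pixel'],z))
E
```

```text
[0.551  0.3233 0.1675]
handle_mid 0.59 [318.7, 251.7] [0.5542 0.3111 0.049 ]
crank_axis 0.56 [293.6, 404.6] [0.523 0.199 0.093]
```

View pics/w1.png

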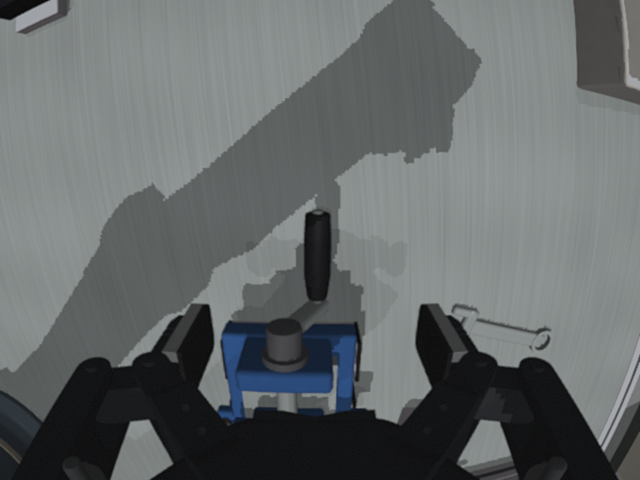

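servo_tool:
  series: "0.036 0 0 0;0.072 0 0 0;0.108 0 0 0;0.138 0 0 0;0.14 0 0 0"

```text
time: 3.5
tcp_pos: [0.554, 0.3138, 0.0267]
orientation: [-0.746, 1.561, -2.433]
wrist_force: [-0.3, -0.7, -0.8]
grip_width: 0.0849
```

servo_tool:
  series: "0 0 0 0;0 0 0 0;0 0 0 0;0 0 0 0;0 0 0 0"
  fingers: 0.0

```text
time: 3.92
tcp_pos: [0.5562, 0.3186, 0.0332]
orientation: [2.574, 1.569, 0.889]
wrist_force: [-9.8, 2.3, 1.0]
grip_width: 0.0245
```

servo_tool:
  series: "0 0 0 0;0 0 0 0"

```text
time: 4.08
tcp_pos: [0.5548, 0.3187, 0.0328]
orientation: [-1.982, 1.57, 2.618]
wrist_force: [-3.5, -0.6, 6.4]
grip_width: 0.0182
```

Run:
```python
from h import *
np.set_printoptions(precision=4,suppress=True)
from scipy.spatial.transform import Rotation as Ro
s=telemetry.get_state(); print(s['tcp_pos'],s['wrist_force'],s['torque'],s['grip_width']); print(Ro.from_euler('xyz',s['orientation']).as_matrix())
```

```text
[0.5548 0.3187 0.0328] [-3.5439 -0.5619  6.3882] [-0.1115  0.9237  0.0357] 0.01821549772081831
[[-0.001   0.9937 -0.1119]
 [ 0.0006 -0.1119 -0.9937]
 [-1.     -0.001  -0.0005]]
```

Run:
```python
from math import *
q=.545
for st in (.2,.3,.3,.3,.3,.3,.3):
    print(round(q,3),';'.join('%.4f %.4f 0 0'%(.05*(cos(q+st*i)-cos(q)),.05*(sin(q+st*i)-sin(q))) for i in range(1,6))); q+=5*st
```

```text
0.545 -0.0060 0.0080 0 0;-0.0135 0.0146 0 0;-0.0221 0.0196 0 0;-0.0316 0.0228 0 0;-0.0415 0.0241 0 0
1.545 -0.0148 -0.0019 0 0;-0.0284 -0.0080 0 0;-0.0396 -0.0179 0 0;-0.0474 -0.0307 0 0;-0.0511 -0.0452 0 0
3.045 0.0008 -0.0149 0 0;0.0060 -0.0289 0 0;0.0151 -0.0408 0 0;0.0272 -0.0495 0 0;0.0414 -0.0541 0 0
4.545 0.0149 -0.0003 0 0;0.0293 0.0039 0 0;0.0418 0.0121 0 0;0.0513 0.0237 0 0;0.0569 0.0375 0 0
6.045 0.0013 0.0149 0 0;-0.0018 0.0295 0 0;-0.0091 0.0425 0 0;-0.0200 0.0528 0 0;-0.0334 0.0594 0 0
7.545 -0.0148 0.0024 0 0;-0.0296 0.0003 0 0;-0.0431 -0.0061 0 0;-0.0541 -0.0162 0 0;-0.0616 -0.0291 0 0
9.045 -0.0034 -0.0146 0 0;-0.0024 -0.0295 0 0;0.0031 -0.0434 0 0;0.0123 -0.0551 0 0;0.0247 -0.0635 0 0
```

servo_tool:
  series: "-0.006 0.008 0 0;-0.0135 0.0146 0 0;-0.0221 0.0196 0 0;-0.0316 0.0228 0 0;-0.0415 0.0241 0 0"

```text
time: 4.5
tcp_pos: [0.5792, 0.3161, 0.0734]
orientation: [-2.19, 1.569, 2.41]
wrist_force: [-5.0, 3.8, -4.2]
grip_width: 0.0181
```

servo_tool:
  series: "-0.0148 -0.0019 0 0;-0.0284 -0.008 0 0;-0.0396 -0.0179 0 0;-0.0474 -0.0307 0 0;-0.0511 -0.0452 0 0"

```text
time: 4.92
tcp_pos: [0.5363, 0.3206, 0.1262]
orientation: [2.0, 1.564, 0.316]
wrist_force: [4.7, 2.7, -8.4]
grip_width: 0.0181
```

servo_tool:
  series: "0.0008 -0.0149 0 0;0.006 -0.0289 0 0;0.0151 -0.0408 0 0;0.0272 -0.0495 0 0;0.0414 -0.0541 0 0"

```text
time: 5.33
tcp_pos: [0.4807, 0.3267, 0.0861]
orientation: [1.97, 1.567, 0.287]
wrist_force: [-1.9, 0.8, 2.6]
grip_width: 0.018
```

servo_tool:
  series: "0.0149 -0.0003 0 0;0.0293 0.0039 0 0;0.0418 0.0121 0 0;0.0513 0.0237 0 0;0.0569 0.0375 0 0"

```text
time: 5.75
tcp_pos: [0.5199, 0.3224, 0.0264]
orientation: [1.834, 1.569, 0.151]
wrist_force: [-2.9, -0.3, 13.4]
grip_width: 0.0185
```

servo_tool:
  series: "0.0013 0.0149 0 0;-0.0018 0.0295 0 0;-0.0091 0.0425 0 0;-0.02 0.0528 0 0;-0.0334 0.0594 0 0"

```text
time: 6.17
tcp_pos: [0.5759, 0.3164, 0.0581]
orientation: [-1.596, 1.566, 3.003]
wrist_force: [-5.4, 3.9, -2.5]
grip_width: 0.0182
```

servo_tool:
  series: "-0.0148 0.0024 0 0;-0.0296 0.0003 0 0;-0.0376 -0.003 0 0;-0.0431 -0.0061 0 0;-0.0431 -0.0061 0 0"

```text
time: 6.58
tcp_pos: [0.5712, 0.317, 0.1033]
orientation: [2.664, 1.569, 0.981]
wrist_force: [-2.8, 3.4, 1.5]
grip_width: 0.0182
```

servo_tool:
  series: "-0.006 -0.0048 0 0;-0.0111 -0.0102 0 0;-0.0153 -0.0164 0 0;-0.0186 -0.0231 0 0;-0.0209 -0.0304 0 0"

```text
time: 7.0
tcp_pos: [0.546, 0.3197, 0.1237]
orientation: [1.954, 1.56, 0.27]
wrist_force: [10.9, 5.2, -6.8]
grip_width: 0.0183
```

servo_tool:
  series: "-0.0008 -0.005 0 0;-0.0008 -0.005 0 0;-0.0008 -0.005 0 0"

```text
time: 7.25
tcp_pos: [0.5406, 0.3203, 0.1251]
orientation: [1.97, 1.561, 0.286]
wrist_force: [6.1, 3.9, -1.4]
grip_width: 0.0184
```

servo_tool:
  series: "-0.0005 -0.004 0 0;-0.001 -0.008 0 0;-0.001 -0.008 0 0;-0.001 -0.008 0 0;-0.001 -0.008 0 0"

```text
time: 7.67
tcp_pos: [0.5392, 0.3203, 0.1259]
orientation: [1.918, 1.549, 0.232]
wrist_force: [21.2, 5.6, -12.4]
grip_width: 0.0182
```

servo_tool:
  series: "0 0 0 0;0 0.003 0 0;0 0.006 0 0;0 0.006 0 0;0 0.006 0 0"
  fingers: 0.085

```text
time: 8.08
tcp_pos: [0.5341, 0.3193, 0.1245]
orientation: [-0.436, 1.569, -2.12]
wrist_force: [-0.6, -0.6, -0.2]
grip_width: 0.0774
```

Run:
```python
from h import *
np.set_printoptions(precision=4,suppress=True)
s=telemetry.get_state(); print(s['tcp_pos'],s['wrist_force'],s['grip_width'])
p=get_image('wrist'); save(p,'w2.png')
for k,z in(('handle_mid',.142),('bore_mouth',.135)):
    for t in tip_of(p,k)[:2]: print(k,t['conf'],t['pixel'],fish_z(p,t['pixel'],z))
```

```text
[0.5341 0.3193 0.1245] [-0.6315 -0.5947 -0.2113] 0.07743390804870835
handle_mid 0.86 [378.4, 328.9] [0.5605 0.3163 0.142 ]
bore_mouth 0.91 [451.6, 463.4] [0.6044 0.2049 0.135 ]
```

View pics/w2.png

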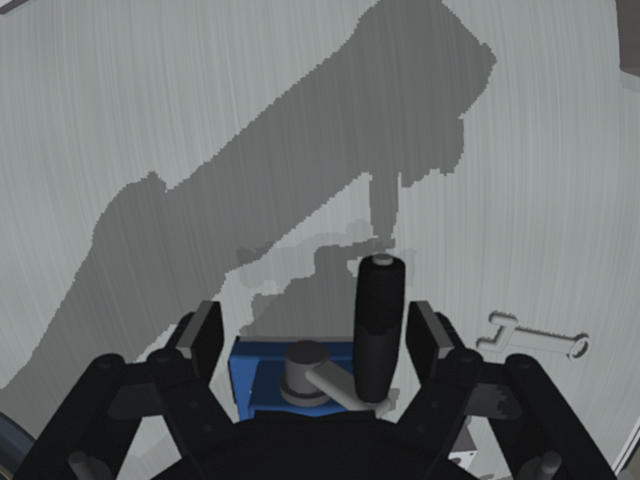

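servo_tool:
  series: "0 0.008 0 0;0 0.016 0 0;0 0.024 0 0;0 0.026 0 0;0 0.026 0 0"
  fingers: 0.0854

```text
time: 8.65
tcp_pos: [0.5612, 0.3169, 0.1247]
orientation: [1.381, 1.57, -0.304]
wrist_force: [-0.4, 0.5, -0.3]
grip_width: 0.0852
```

Run:
```python
from h import *
np.set_printoptions(precision=4,suppress=True)
s=telemetry.get_state(); print(s['tcp_pos'],s['wrist_force'],s['grip_width'])
p=get_image('wrist'); cv2.imwrite('pics/w3.png',p['img'][200:,150:500,::-1])
for t in tip_of(p,'handle_mid')[:2]: print(t['conf'],t['pixel'],fish_z(p,t['pixel'],.135))
for g in regions_of(p,'handle_mid')[:1]:
    m=g['pixels'].astype(bool); v,u=np.nonzero(m); print(g['conf'],g['rect'],np.median(p['depth'][m]))
    P=[]
    for a,b in zip(u,v):
        o,d=fish(p,(a,b)); f=np.asarray(p['cam_to_world'])[:3,2]; dd=p['depth'][b,a]
        if dd>0:P.append(o+d*dd/(d@f))
    P=np.array(P); print(np.median(P,0),np.percentile(P,3,axis=0),np.percentile(P,97,axis=0))
```

```text
[0.5612 0.3169 0.1247] [-0.3857  0.4727 -0.301 ] 0.08522412517608452
0.96 [314.9, 328.6] [0.562  0.3128 0.135 ]
0.87 [292.9, 253.6, 344.8, 404.6] 0.14783528
[0.5632 0.3156 0.1383] [0.5529 0.2761 0.1302] [0.5736 0.3408 0.1406]
```

servo_tool:
  series: "0.012 0 0 0;0.012 0 0 0;0.012 0 0 0;0.012 0 0 0;0.012 0 0 0"
  fingers: 0.0

```text
time: 9.22
tcp_pos: [0.56, 0.3176, 0.1128]
orientation: [2.274, 1.571, 0.591]
wrist_force: [0.1, -0.3, -0.4]
grip_width: 0.0254
```

servo_tool:
  series: "0 0 0 0;0 0 0 0;-0.0045 -0.006 0 0;-0.008 -0.0124 0 0;-0.0098 -0.017 0 0"

```text
time: 9.63
tcp_pos: [0.546, 0.3191, 0.1234]
orientation: [1.886, 1.564, 0.202]
wrist_force: [9.8, 0.2, -5.5]
grip_width: 0.0183
```

servo_tool:
  series: "-0.0014 -0.0049 0 0;-0.0023 -0.0098 0 0;-0.0028 -0.0148 0 0;-0.003 -0.018 0 0;-0.003 -0.018 0 0"

```text
time: 10.05
tcp_pos: [0.5386, 0.3197, 0.1263]
orientation: [1.883, 1.544, 0.196]
wrist_force: [31.7, 2.4, -20.7]
grip_width: 0.0185
```

servo_tool:
  series: "0.001 0.003 0 0;0.002 0.006 0 0;0.003 0.009 0 0;0.003 0.009 0 0;0.003 0.009 0 0"

```text
time: 10.47
tcp_pos: [0.5397, 0.3199, 0.125]
orientation: [1.905, 1.56, 0.219]
wrist_force: [9.5, -0.0, 2.0]
grip_width: 0.0183
```

servo_tool:
  series: "0 0 0 0;0 0 0 0;0 0 0 0;0 0 0 0"
  fingers: 0.034

```text
time: 10.8
tcp_pos: [0.536, 0.3202, 0.1233]
orientation: [1.88, 1.567, 0.196]
wrist_force: [6.3, -0.3, 0.2]
grip_width: 0.034
```

```bash
cat >> h.py <<'E'
def fcloud(p,m):
    f=np.asarray(p['cam_to_world'])[:3,2]; P=[]
    for b,a in zip(*np.nonzero(m&(p['depth']>0))):
        o,d=fish(p,(a,b)); P.append(o+d*p['depth'][b,a]/(d@f))
    return np.array(P)
E
python3 - <<'E'
from h import *
np.set_printoptions(precision=4,suppress=True)
s=telemetry.get_state(); print(s['tcp_pos'],s['wrist_force'],s['grip_width'])
p=get_image('wrist'); cv2.imwrite('pics/w3.png',p['img'][200:,150:500,::-1])
for g in regions_of(p,'handle_mid')[:1]:
    P=fcloud(p,g['pixels'].astype(bool)); print(g['rect'],np.median(P,0),np.percentile(P,3,axis=0),np.percentile(P,97,axis=0))
E
```

```text
[0.536  0.3202 0.1233] [ 6.337  -0.3399  0.2359] 0.034038775029352195
[307.5, 268.8, 360.6, 416.6] [0.5434 0.3203 0.1494] [0.5335 0.2845 0.1414] [0.5537 0.343  0.1516]
```

View pics/w3.png

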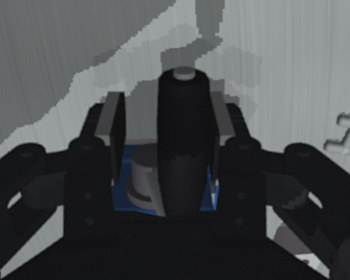

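servo_tool:
  series: "0.0003 0.002 0 0;0.0006 0.004 0 0;0.001 0.006 0 0;0.001 0.006 0 0;0.001 0.006 0 0"

```text
time: 11.32
tcp_pos: [0.5404, 0.3197, 0.1215]
orientation: [1.771, 1.57, 0.087]
wrist_force: [4.7, 0.2, -0.1]
grip_width: 0.034
```

servo_tool:
  series: "0.0003 0.002 0 0;0.0006 0.004 0 0;0.001 0.006 0 0;0.001 0.006 0 0;0.001 0.006 0 0"

```text
time: 11.73
tcp_pos: [0.5463, 0.319, 0.1206]
orientation: [1.855, 1.571, 0.171]
wrist_force: [1.8, -0.5, 0.6]
grip_width: 0.0341
```

```bash
cat > hm.py <<'E'
from h import *
np.set_printoptions(precision=4,suppress=True)
s=telemetry.get_state(); print(s['tcp_pos'],s['wrist_force'],s['grip_width'])
p=get_image('wrist')
for g in regions_of(p,'handle_mid')[:1]:
    P=fcloud(p,g['pixels'].astype(bool)); print(g['rect'],np.median(P,0),np.percentile(P,3,axis=0),np.percentile(P,97,axis=0))
E
python3 hm.py
```

```text
[0.5463 0.319  0.1206] [ 1.7787 -0.468   0.5995] 0.03405320996623287
[308.0, 269.0, 358.4, 417.4] [0.5536 0.3184 0.1451] [0.5436 0.2814 0.1382] [0.5639 0.3419 0.1474]
```

servo_tool:
  series: "0.0008 0.002 0 0;0.0016 0.004 0 0;0.003 0.006 0 0;0.004 0.008 0 0;0.004 0.01 0 0"

```text
time: 12.25
tcp_pos: [0.5556, 0.3179, 0.1161]
orientation: [-1.153, 1.569, -2.836]
wrist_force: [-0.2, 1.0, -0.4]
grip_width: 0.0339
```

servo_tool:
  series: "0.0005 0.001 0 0;0.001 0.002 0 0;0.001 0.003 0 0;0.001 0.003 0 0"

```text
time: 12.58
tcp_pos: [0.5591, 0.3175, 0.1156]
orientation: [0.326, 1.571, -1.358]
wrist_force: [0.3, 0.0, 0.3]
grip_width: 0.0339
```

```bash
python3 hm.py
```

```text
[0.5591 0.3175 0.1156] [0.2739 0.0464 0.2581] 0.03385152029235467
[291.0, 266.8, 346.3, 419.2] [0.5616 0.3174 0.14  ] [0.5515 0.28   0.1329] [0.5716 0.3411 0.1422]
```

servo_tool:
  series: "0 0 0 0;0 0 0 0;-0.035 0 0 0;-0.07 0 0 0;-0.105 0 0.01 0"
  fingers: 0.0854

```text
time: 13.1
tcp_pos: [0.5569, 0.3096, 0.2214]
orientation: [-2.133, 1.569, 2.469]
wrist_force: [0.9, 0.8, 0.4]
grip_width: 0.0856
```

servo_tool:
  series: "-0.015 0 0.036 0;-0.025 0 0.077 0;-0.025 -0.001 0.118 0;-0.025 -0.002 0.159 0;-0.025 -0.002 0.2 0"

```text
time: 13.52
tcp_pos: [0.5326, 0.1074, 0.2462]
orientation: [1.942, 1.57, 0.258]
wrist_force: [0.3, 0.1, 0.0]
grip_width: 0.0851
```

servo_tool:
  series: "0 0 0.041 0;0 -0.001 0.082 0;0 -0.002 0.123 0;0 -0.002 0.164 0;0 -0.002 0.205 0"

```text
time: 13.93
tcp_pos: [0.5075, -0.0961, 0.246]
orientation: [1.754, 1.57, 0.07]
wrist_force: [1.3, -0.8, -0.4]
grip_width: 0.0855
```

servo_tool:
  series: "0 0 0.041 0;0 -0.001 0.082 0;0 -0.002 0.123 0;0 -0.002 0.164 0;0 -0.002 0.205 0"

```text
time: 14.35
tcp_pos: [0.4825, -0.2996, 0.246]
orientation: [1.588, 1.57, -0.096]
wrist_force: [0.7, 0.9, -0.2]
grip_width: 0.0855
```

servo_tool:
  series: "0.015 0 0.03 0;0.03 0 0.03 0;0.03 0 0.03 0"

```text
time: 14.6
tcp_pos: [0.4771, -0.3288, 0.2128]
orientation: [-1.878, 1.565, 2.716]
wrist_force: [-0.5, 1.2, -0.4]
grip_width: 0.0852
```

Run:
```python
from h import *
from scipy.spatial.transform import Rotation as Ro
np.set_printoptions(precision=4,suppress=True)
s=telemetry.get_state(); print(s['tcp_pos']); print(Ro.from_euler('xyz',s['orientation']).as_matrix())
p=get_image('wrist'); save(p,'w4.png')
for k,z in(('shaft_center',.064),('gauge_center',.058),('rack',.0)):
    for t in tip_of(p,k)[:2]: print(k,t['conf'],t['pixel'],fish_z(p,t['pixel'],z))
for g in regions_of(p,'shaft_center')[:1]:
    P=fcloud(p,g['pixels'].astype(bool)); print(g['conf'],g['rect'])
    t=P[(P[:,2]>.112)&(P[:,2]<.125)]; print('top',len(t),t.mean(0),t.min(0),t.max(0), (t.min(0)+t.max(0))/2)
p=get_image('scene'); save(p,'s3.png')
for t in tip_of(p,'bore_mouth')[:2]: print(t['conf'],t['pixel'],at_z(p,*t['pixel'],.135))
for g in regions_of(p,'bore_mouth')[:2]:
    c=cloud(p,g['pixels'].astype(bool)); t=c[(c[:,2]>.131)]; 
    if len(t)>50: print(len(t),t.mean(0),cv2.minAreaRect(t[:,:2].astype('f4')*1000))
```

```text
[ 0.4771 -0.3288  0.2128]
[[-0.0049  0.9931 -0.1172]
 [ 0.0022 -0.1172 -0.9931]
 [-1.     -0.0051 -0.0016]]
shaft_center 0.64 [317.4, 210.3] [ 0.4807 -0.3218  0.064 ]
gauge_center 0.73 [423.1, 209.1] [ 0.5696 -0.3319  0.058 ]
rack 0.58 [367.3, 197.6] [ 0.5292 -0.3301  0.    ]
0.9 [296.2, 189.7, 336.7, 242.2]
top 554 [ 0.4806 -0.322   0.1183] [ 0.4718 -0.3313  0.112 ] [ 0.4899 -0.3143  0.1206] [ 0.4809 -0.3228  0.1163]
0.86 [364.7, 263.2] [0.5157 0.0839 0.135 ]
453 [0.5153 0.0932 0.1348] ((514.4085083007812, 92.52961730957031), (52.43021774291992, 62.51568603515625), 83.51744079589844)
```

View pics/w4.png

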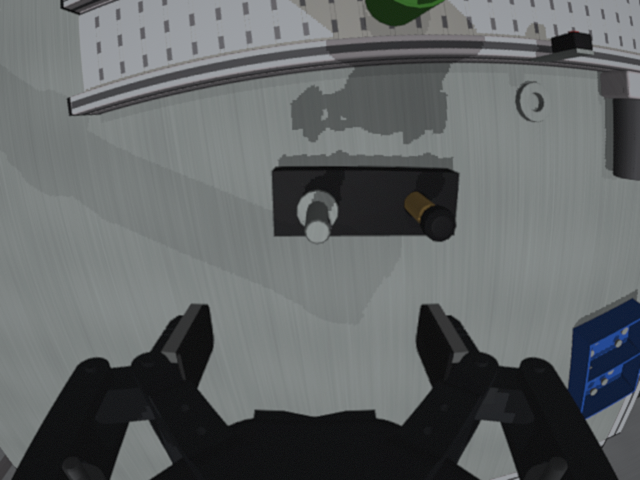

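servo_tool:
  series: "0 0.002 -0.006 0;0.036 0.002 -0.006 0;0.072 0.002 -0.006 0;0.1 0.002 -0.006 0;0.1 0.002 -0.006 0"
  fingers: 0.06

```text
time: 15.42
tcp_pos: [0.4793, -0.3187, 0.1104]
orientation: [-2.004, 1.56, 2.597]
wrist_force: [-0.9, -0.9, -0.7]
grip_width: 0.0599
```

servo_tool:
  series: "0.01 0 0 0;0.02 0 0 0;0.03 0 0 0;0.042 0 0 0;0.042 0 0 0"

```text
time: 15.83
tcp_pos: [0.4815, -0.3211, 0.0719]
orientation: [-2.018, 1.568, 2.581]
wrist_force: [-1.2, 0.4, -0.2]
grip_width: 0.0601
```

Run:
```python
from h import *
np.set_printoptions(precision=4,suppress=True)
s=telemetry.get_state(); print(s['tcp_pos'],s['wrist_force'],s['grip_width'])
p=get_image('wrist'); save(p,'w5.png')
for g in regions_of(p,'shaft_center')[:1]:
    P=fcloud(p,g['pixels'].astype(bool)); print(g['conf'],g['rect'])
    t=P[(P[:,2]>.112)&(P[:,2]<.128)]; print('top',len(t),t.mean(0),t.min(0),t.max(0), (t.min(0)+t.max(0))/2)
```

```text
[ 0.4815 -0.3211  0.0719] [-1.2427  0.403  -0.1907] 0.06011721311974917
0.59 [601.9, 85.9, 640.0, 143.6]<stdin>:7: RuntimeWarning: Mean of empty slice.
  ret = um.true_divide(
Traceback (most recent call last):
ValueError: zero-size array to reduction operation minimum which has no identity
```

servo_tool:
  series: "0 0 0 0;0 0 0 0;0 0 0 0;0 0 0 0;0 0 0 0"
  fingers: 0.0

```text
time: 16.35
tcp_pos: [0.482, -0.322, 0.0742]
orientation: [-1.549, 1.571, 3.05]
wrist_force: [-2.2, -0.2, 4.1]
grip_width: 0.0168
```

servo_tool:
  series: "0 0 0 0;0 0 0 0;-0.008 0 0 0;-0.02 0 0 0;-0.03 0 0 0"

```text
time: 16.77
tcp_pos: [0.4826, -0.3217, 0.1044]
orientation: [2.004, 1.571, 0.32]
wrist_force: [0.1, 0.1, -2.4]
grip_width: 0.0167
```

servo_tool:
  series: "-0.03 0 0 0;-0.06 0 0 0;-0.09 0 0 0;-0.12 0 0 0;-0.146 0 0 0"

```text
time: 17.18
tcp_pos: [0.4827, -0.322, 0.2528]
orientation: [1.253, 1.568, -0.43]
wrist_force: [1.2, 0.2, -2.9]
grip_width: 0.0164
```

servo_tool:
  series: "0 -0.001 -0.025 0;0 -0.002 -0.06 0;0 -0.0035 -0.1 0;0 -0.005 -0.14 0;0 -0.006 -0.18 0"

```text
time: 17.6
tcp_pos: [0.4964, -0.1406, 0.2507]
orientation: [1.599, 1.569, -0.086]
wrist_force: [1.0, 0.7, -3.1]
grip_width: 0.016
```

servo_tool:
  series: "0 -0.002 -0.04 0;0 -0.003 -0.08 0;0 -0.005 -0.12 0;0 -0.006 -0.155 0;0 -0.007 -0.185 0"

```text
time: 18.02
tcp_pos: [0.5104, 0.0455, 0.2507]
orientation: [2.185, 1.569, 0.504]
wrist_force: [0.3, -0.2, -3.1]
grip_width: 0.0164
```

servo_tool:
  series: "0 -0.001 -0.02 0;0 -0.001 -0.035 0;0 -0.001 -0.045 0;0 -0.001 -0.05 0;0 -0.001 -0.051 0"

```text
time: 18.43
tcp_pos: [0.5154, 0.0936, 0.25]
orientation: [1.912, 1.57, 0.229]
wrist_force: [-0.4, 0.1, -3.4]
grip_width: 0.0167
```

```bash
cat > rel.py <<'E'
from h import *
import sys
np.set_printoptions(precision=4,suppress=True)
s=telemetry.get_state(); print(s['tcp_pos'],s['wrist_force'],s['grip_width'])
ims=[]
for n in('side','scene'):
    p=get_image(n); T=np.asarray(p['cam_to_world']); print(n)
    for k,z in(('bore_mouth',.135),('shaft_tip',float(sys.argv[1]))):
        for t in tip_of(p,k)[:2]: print(k,round(t['conf'],2),np.round(t['pixel'],1),at_z(p,*t['pixel'],z))
    for k in('bore_mouth','shaft_center'):
        for g in regions_of(p,k)[:2]:
            c=cloud(p,g['pixels'].astype(bool))
            if k[0]=='b':
                t=c[(c[:,2]>.130)&(c[:,2]<.14)]
                if len(t)>50: print('block',len(t),cv2.minAreaRect(t[:,:2].astype('f4')*1000))
            else:
                print('shaft',round(g['conf'],2),g['rect'],np.median(c,0) if len(c) else '')
                c=c[(c[:,2]>.14)&(np.hypot(c[:,0]-.515,c[:,1]-.093)<.03)]
                if len(c)>20:
                    for lo in np.arange(.15,.3,.02):
                        q=c[(c[:,2]>=lo)&(c[:,2]<lo+.02)]
                        if len(q)>4: print('  z%.2f'%lo,len(q),np.median(q,0),q[:,:2].max(0)-q[:,:2].min(0))
    u,v=map(int,np.round((lambda c:(c[0]/c[2]*p['fx']+p['cx'],c[1]/c[2]*p['fy']+p['cy']))((np.linalg.inv(T)@[.515,.093,.16,1])[:3])))
    print('crop origin',u-50,v-50)
    ims.append(cv2.resize(p['img'][v-50:v+50,u-50:u+50,::-1],(400,400),interpolation=cv2.INTER_CUBIC))
cv2.imwrite('pics/'+sys.argv[2],np.hstack(ims))
E
python3 rel.py .184 r1.png
```

```text
[0.5154 0.0936 0.25  ] [-0.4046  0.0647 -3.3794] 0.01674546009745118
side
bore_mouth 0.77 [335.9 234.9] [ 0.6277 -0.0289  0.135 ]
bore_mouth 0.6 [279.3 202.4] [0.5167 0.0844 0.135 ]
shaft_tip 0.76 [275.7 185.5] [0.5107 0.0848 0.184 ]
shaft_tip 0.21 [324.9 386.9] [ 0.5575 -0.4066  0.184 ]
block 388 ((511.81927490234375, 92.18000793457031), (55.546226501464844, 58.416648864746094), 85.41638946533203)
shaft 0.66 [268.0, 139.8, 287.1, 183.5] [0.5149 0.0853 0.2382]
  z0.17 10 [0.5125 0.0852 0.1871] [0.0129 0.0067]
  z0.19 65 [0.5141 0.085  0.1997] [0.0179 0.0112]
  z0.21 52 [0.5149 0.084  0.2181] [0.0234 0.0137]
  z0.23 139 [0.5149 0.0851 0.2368] [0.0319 0.0295]
  z0.25 61 [0.5145 0.085  0.2595] [0.0187 0.0098]
  z0.27 65 [0.5153 0.0861 0.2808] [0.0169 0.0116]
  z0.29 45 [0.5165 0.0897 0.294 ] [0.0167 0.0166]
crop origin 228 141
scene
bore_mouth 0.98 [309.9 310.3] [0.6816 0.1177 0.135 ]
bore_mouth 0.94 [365.9 264.7] [0.5158 0.0886 0.135 ]
shaft_tip 0.59 [370.7 251.5] [0.5088 0.0903 0.184 ]
block 445 ((513.9447021484375, 91.79410552978516), (54.39800262451172, 62.783355712890625), 85.69060516357422)
shaft 0.69 [397.3, 336.1, 422.9, 368.8] [0.5645 0.3068 0.1389]
shaft 0.61 [361.5, 223.4, 373.9, 253.6] [0.5211 0.0979 0.235 ]
  z0.17 11 [0.5214 0.0975 0.1867] [0.0101 0.0127]
  z0.19 49 [0.524  0.0969 0.1997] [0.015  0.0167]
  z0.21 22 [0.523  0.0968 0.2146] [0.0219 0.0205]
  z0.23 104 [0.5223 0.0983 0.2361] [0.0305 0.0246]
  z0.25 26 [0.5192 0.0981 0.2592] [0.0215 0.005 ]
  z0.27 19 [0.52   0.0982 0.2788] [0.0073 0.0046]
  z0.29 7 [0.5195 0.0973 0.2918] [0.0045 0.003 ]
crop origin 318 210
```

View pics/r1.png

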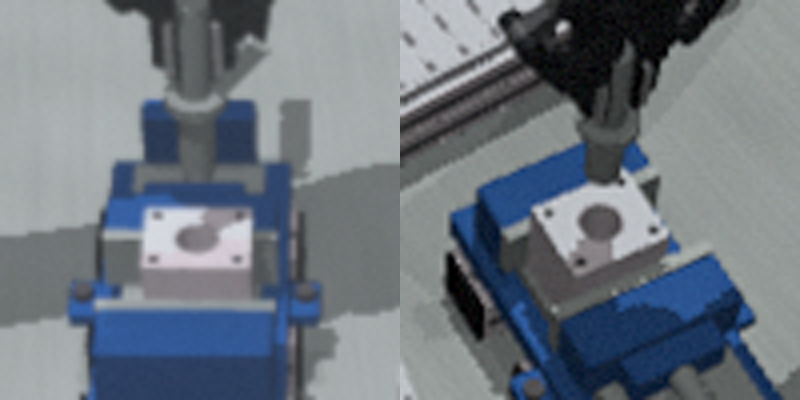

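```bash
cat > bore.py <<'E'
from h import *
np.set_printoptions(precision=4,suppress=True)
xs=np.arange(.475,.555,.0005); ys=np.arange(.053,.133,.0005); X,Y=np.meshgrid(xs,ys)
out=[]
for n in('side','scene'):
    p=get_image(n); W=np.linalg.inv(np.asarray(p['cam_to_world']))
    c=W[:3,:3]@np.stack([X.ravel(),Y.ravel(),0*X.ravel()+.135])+W[:3,3:]
    u=(c[0]/c[2]*p['fx']+p['cx']).reshape(X.shape).astype('f4'); v=(c[1]/c[2]*p['fy']+p['cy']).reshape(X.shape).astype('f4')
    im=cv2.remap(p['img'],u,v,cv2.INTER_CUBIC); g=im.mean(2); out.append(im[::-1,:,::-1])
    m=((g<125)&(np.hypot(X-.5145,Y-.0925)<.022)).astype('u1')
    k,l,st,ce=cv2.connectedComponentsWithStats(m)
    for i in range(1,k):
        if st[i,4]>100: print(n,st[i],ce[i]*.0005+[.475,.053],'bbox mid',(st[i,:2]+st[i,2:4]/2)*.0005+[.475,.053])
cv2.imwrite('pics/b.png',cv2.resize(np.hstack(out),(800,400)))
E
python3 bore.py
```

```text
side [ 52  65  22  30 480] [0.5063 0.0926] bbox mid [0.5065 0.093 ]
side [ 84  73  11  25 190] [0.5196 0.0959] bbox mid [0.5197 0.0958]
scene [  53   55   49   49 1831] [0.5137 0.0923] bbox mid [0.5137 0.0927]
```

View pics/b.png

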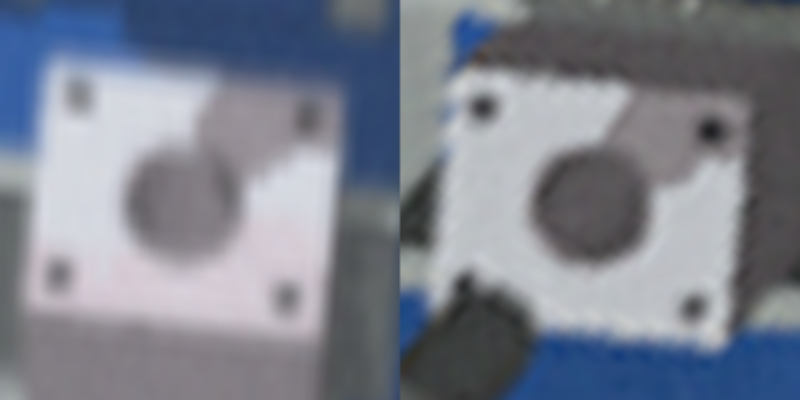

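```bash
cat > lat.py <<'E'
from h import *
np.set_printoptions(precision=2,suppress=True)
s=telemetry.get_state(); A=np.array([*s['tcp_pos'][:2],0]); print(s['tcp_pos'])
B={'side':[.5116,.0920,0],'scene':[.5132,.0918,0]}
for n in('side','scene'):
    p=get_image(n); T=np.asarray(p['cam_to_world']); o=T[:3,3]
    f=(A-o)*[1,1,0]; f/=np.linalg.norm(f); rt=np.cross(f,[0,0,1])
    for g in regions_of(p,'shaft_center')[:2]:
        m=g['pixels'].astype(bool); R=[]
        for v in np.unique(np.nonzero(m)[0]):
            us=np.nonzero(m[v])[0]; e=[]
            for u in(us[0]-.5,us[-1]+.5):
                d=T[:3,:3]@cam_pt(p,u,v,1.); P=o+d*((A-o)@f)/(d@f); e.append(P)
            R.append([e[0][2]*1e3,(e[0]-A)@rt*1e3,(e[1]-A)@rt*1e3])
        R=np.array(R)
        if 120<R[:,0].mean()<300:
            print(n,'rt',rt,'bore lateral mm',(np.array(B[n])-A)@rt*1e3)
            for q in R: print('  z %.0f edges %.1f %.1f mid %.1f w %.1f'%(q[0],q[1],q[2],(q[1]+q[2])/2,q[2]-q[1]))
            break
E
python3 lat.py
```

```text
[0.52 0.09 0.25]
side rt [ 1.   -0.03  0.  ] bore lateral mm -3.7300125381656053
  z 157 edges -25.4 22.8 mid -1.3 w 48.3
  z 154 edges -27.8 25.0 mid -1.4 w 52.7
  z 151 edges -30.1 27.1 mid -1.5 w 57.2
  z 148 edges -30.3 27.0 mid -1.6 w 57.3
  z 145 edges -30.4 27.0 mid -1.7 w 57.4
  z 142 edges -30.6 26.9 mid -1.9 w 57.5
  z 140 edges -30.8 26.8 mid -2.0 w 57.6
  z 137 edges -30.9 29.0 mid -1.0 w 59.9
  z 134 edges -31.1 28.9 mid -1.1 w 60.0
  z 131 edges -31.2 28.9 mid -1.2 w 60.1
  z 128 edges -31.4 28.8 mid -1.3 w 60.2
  z 125 edges -31.6 28.7 mid -1.4 w 60.3
  z 122 edges -31.7 28.7 mid -1.5 w 60.4
  z 119 edges -34.1 28.6 mid -2.8 w 62.7
  z 116 edges -34.3 28.5 mid -2.9 w 62.8
  z 113 edges -34.5 28.5 mid -3.0 w 62.9
  z 110 edges -34.6 28.4 mid -3.1 w 63.1
  z 107 edges -34.8 28.3 mid -3.2 w 63.2
  z 104 edges -35.0 28.3 mid -3.4 w 63.3
  z 101 edges -35.2 28.2 mid -3.5 w 63.4
  z 97 edges -33.1 28.1 mid -2.5 w 61.2
  z 94 edges -33.2 25.8 mid -3.7 w 59.0
  z 91 edges -28.9 23.4 mid -2.7 w 52.3
  z 86 edges 0.5 5.1 mid 2.8 w 4.6
scene rt [-0.74  0.67  0.  ] bore lateral mm
[... 715 characters left out ...]
.9 15.5 mid 6.3 w 18.3
  z 227 edges -19.0 15.8 mid -1.6 w 34.8
  z 224 edges -18.8 16.1 mid -1.3 w 34.9
  z 220 edges -16.5 14.4 mid -1.0 w 30.9
  z 217 edges -14.1 14.7 mid 0.3 w 28.9
  z 214 edges -13.9 15.1 mid 0.6 w 28.9
  z 211 edges -11.5 13.3 mid 0.9 w 24.9
  z 207 edges -11.3 11.6 mid 0.2 w 22.9
  z 203 edges -11.0 9.9 mid -0.6 w 20.8
  z 199 edges -10.7 8.1 mid -1.3 w 18.8
  z 195 edges -12.6 8.4 mid -2.1 w 21.0
  z 191 edges -12.3 8.7 mid -1.8 w 21.0
  z 188 edges -12.0 9.1 mid -1.5 w 21.1
  z 184 edges -11.7 9.4 mid -1.2 w 21.1
  z 180 edges -11.5 9.7 mid -0.9 w 21.2
  z 177 edges -9.1 7.9 mid -0.6 w 17.0
  z 173 edges -8.8 8.2 mid -0.3 w 17.0
  z 170 edges -4.2 4.3 mid 0.0 w 8.5
```

servo_tool:
  series: "0.008 -0.0028 0.001 0;0.016 -0.0028 0.001 0;0.025 -0.0028 0.001 0;0.032 -0.0028 0.001 0;0.032 -0.0028 0.001 0"

```text
time: 19.65
tcp_pos: [0.5111, 0.0921, 0.2153]
orientation: [-1.224, 1.567, -2.907]
wrist_force: [-0.3, 0.1, -3.2]
grip_width: 0.0165
```

```bash
cat > v.py <<'E'
from h import *
import sys
np.set_printoptions(precision=4,suppress=True)
s=telemetry.get_state(); A=s['tcp_pos']; print(A,s['wrist_force'])
ims=[]
for n in('side','scene'):
    p=get_image(n); T=np.linalg.inv(np.asarray(p['cam_to_world']))
    pr=lambda P:(lambda c:np.array([c[0]/c[2]*p['fx']+p['cx'],c[1]/c[2]*p['fy']+p['cy']]))((T@[*P,1])[:3])
    u,v=np.round(pr([.513,.092,.165])).astype(int)
    S=10; im=cv2.resize(p['img'][v-30:v+30,u-20:u+20,::-1],(400,600),interpolation=cv2.INTER_CUBIC)
    q=lambda P:tuple(int(a) for a in (pr(P)-[u-20,v-30]+.5)*S)
    a=np.linspace(0,2*np.pi,60); tz=float(sys.argv[1])
    for (x,y,z,r),col in(((A[0],A[1],tz,.01),(0,0,255)),((A[0],A[1],tz+.045,.017),(0,0,255)),((*A[:2],.135,.012),(0,255,0))):
        cv2.polylines(im,[np.array([q([x+r*np.cos(t),y+r*np.sin(t),z]) for t in a])],True,col,1)
    ims.append(im)
cv2.imwrite('pics/'+sys.argv[2],np.hstack(ims))
E
python3 v.py .152 v1.png
```

```text
[0.5111 0.0921 0.2153] [-0.2794  0.0551 -3.1687]
```

View pics/v1.png

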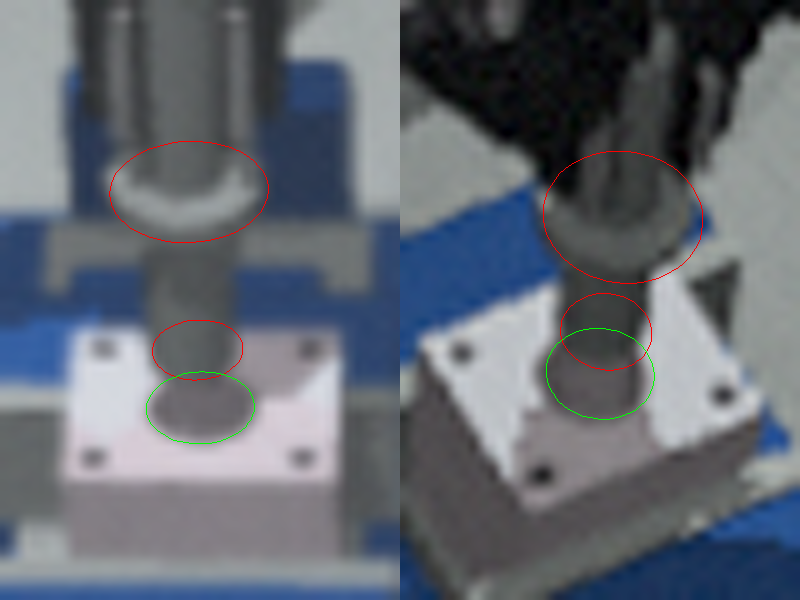

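servo_tool:
  series: "0.002 0 0 0;0.004 0 0 0;0.006 0 0 0;0.006 0 0 0;0.006 0 0 0"

```text
time: 20.17
tcp_pos: [0.5124, 0.0924, 0.2116]
orientation: [-2.61, 1.571, 1.99]
wrist_force: [0.5, -0.5, -3.5]
grip_width: 0.0166
```

servo_tool:
  series: "0 0 0 0;0 0 0 0;0 0 0 0;0 0 0 0;0 0 0 0"

```text
time: 20.58
tcp_pos: [0.5125, 0.0924, 0.2117]
orientation: [2.0, 1.571, 0.316]
wrist_force: [1.1, -1.2, -2.8]
grip_width: 0.0166
```

```bash
python3 v.py .145 v2.png
```

```text
[0.5125 0.0924 0.2117] [ 1.0506 -1.1789 -2.844 ]
```

View pics/v2.png

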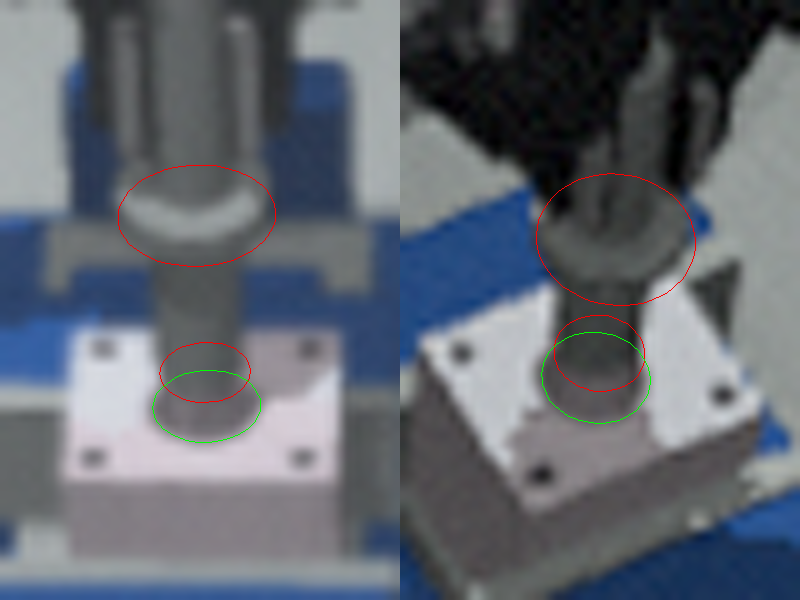

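Run:
```python
from h import *
np.set_printoptions(precision=4,suppress=True)
for n in('side','scene'):
    p=get_image(n); c=cloud(p,np.ones((480,640),bool))
    h=np.hypot(c[:,0]-.5121,c[:,1]-.0918)
    f=c[(h>.0125)&(h<.019)&(c[:,2]>.165)&(c[:,2]<.225)]
    print(n,'flange z',len(f),np.percentile(f[:,2],[2,10,25,50,75,90,98]))
    j=c[(h<.0125)&(c[:,2]>.138)&(c[:,2]<.19)]; print(' journal z',len(j),np.percentile(j[:,2],[0,2,5,50,95]),np.median(j,0))
    b=c[(h>.014)&(h<.028)&(c[:,2]>.12)&(c[:,2]<.142)]; print(' block top',np.median(b[:,2]))
    if n=='scene':
        k=c[(abs(c[:,0]-.56)<.035)&(abs(c[:,1]-.315)<.03)&(c[:,2]>.115)]; print(' handle',len(k),np.median(k,0))
print(telemetry.get_state()['tcp_pos'])
```

```text
side flange z 102 [0.1861 0.1921 0.195  0.1977 0.2135 0.2206 0.2239]
 journal z 111 [0.1457 0.1465 0.1484 0.1644 0.1819] [0.511  0.084  0.1644]
 block top 0.13448125745255812
scene flange z 78 [0.1816 0.1919 0.195  0.1976 0.1994 0.2184 0.2241]
 journal z 69 [0.1453 0.1487 0.1493 0.1628 0.1756] [0.5199 0.098  0.1628]
 block top 0.13461265575988013
 handle 296 [0.5655 0.3147 0.1391]
[0.5125 0.0924 0.2116]
```

servo_tool:
  series: "0.001 0 0 0;0.0015 0 0 0;0.0015 0 0 0;0.0015 0 0 0;0.0015 0 0 0"

```text
time: 21.2
tcp_pos: [0.5125, 0.0924, 0.2101]
orientation: [2.447, 1.571, 0.763]
wrist_force: [-0.0, 0.0, -4.0]
grip_width: 0.0166
```

servo_tool:
  series: "0 0 0 0;0 0 0 0;0 0 0 0"

```text
time: 21.45
tcp_pos: [0.5125, 0.0924, 0.2101]
orientation: [2.362, 1.571, 0.678]
wrist_force: [-0.9, 0.9, -3.7]
grip_width: 0.0167
```

Run:
```python
from h import *
s=telemetry.get_state(); print(s['tcp_pos'],s['wrist_force'],abs(s['qd']).max(),s['grip_width'])
r.sign_off()
```

```text
[0.51248653 0.09243683 0.21014211] [-0.93639643  0.8514126  -3.72870031] 0.0018415534681703273 0.016673981710497228
the job is handed in; nothing more can be done
```

I clamped the block, and the arm is now holding the shaft still over the bore. The job was handed in at about 21.5 s. The one doubt is the clamp, because the crank did not stay at its firm stop.

- **Crank:** I turned it clockwise to the firm stop at about 9.2 rad twice, pressing with a net 25 to 38 N. Each time I let go, it sprang back to about 8.7 rad, even when I released it slowly the second time. That is still past the 8.5 rad where the jaw touches the block, so the block is clamped, but not as tightly as at the stop. I did not measure the remaining clamping force.
- **Shaft:** I took it by its upper journal and carried it with its lower end about 0.18 m above the table, well clear of the conveyor and the cup. It now hangs over the bore with the arm at rest.
- **Last position check:** Averaging both cameras, the shaft axis was at (0.5125, 0.092) and the bore at (0.512, 0.092). The two cameras differ from each other by up to 3 mm, so centring is good to about 1–2 mm. I did not measure tilt separately in the final pose; the tool was vertical and the last picture showed no clear lean.
- **Height:** The lower end measured about 11.5 mm above the block. I then lowered it 1.5 mm and did not measure it again, so it should now be about 10 mm above.
- **Bystanders:** I never touched the cup, gauge, wrench or bearing, but I did not measure their positions again at the end.

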